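Seat a sample tube in a three-tier spring rack

ROBOT

A 6-joint arm with a two-finger parallel gripper is mounted at the origin on the work surface. World frame = base frame: x ahead of the robot, y to its left, z up, the work surface at z = 0. Lengths are in m, angles in rad, forces in N, time in s.
With the tool pointing down it reaches from about 0.35 to 0.775 m from the base axis. Payload 5.5 kg.
Tool frame: the origin (TCP) lies midway between the tips of the shut fingers; the grasp point (between the pads) lies 19 mm behind it; z points along the fingers, y is the direction in which the jaws open and shut (so a half turn about z gives the same grasp; the last joint's range is limited). The gripper opens to 85 mm and grips with 20 to 120 N. Pads are 22 mm wide; open, the fingers measure 114 mm over their backs; the gripper's body (76 mm by 85 mm) begins 54 mm behind the grasp point. The pads swing forward as they close: fully open they stand 13 mm farther back than shut.
Start: joints at [-1.485, 0.313, 0.046, 1.304, 0, 1.431], TCP at [0.129, -0.56, 0.231] pointing down, gripper open.
Joint ranges: [-2.76, 2.76], [-0.86, 1.69], [-1.03, 1.26], [-2.2, 2.34], [-1.47, 1.5], [-3.14, 3.14]. Speed limits (rad/s): [2.57, 2.57, 3.14, 3.14, 3.14, 3.14].

INTERFACE

Orientations are given as a unit quaternion [x, y, z, w].
In Python, from bench import readout, viewer, bot gives the robot as it stands.
- The arm moves only by the shell command python3 -m creep 'ROWS' [OPENING]. ROWS is JSON, a list of rows, each a list of 2 entries, a list of its own where there are three numbers: the shift along the tool's x, y, z as a fraction of full scale, then the turn about the tool's z as a fraction of full scale. In form: [[[tx, ty, tz], spin], ...]. A call has 1 to 12 rows; each row shifts and turns the commanded pose from where the row before left it, along the tool's axes as they then stand; what a row does not reach is not made up. Full scale, the value 1, is 0.03 m for a shift and 6 degrees for a turn. A row lasts 1/8 s, in which the tool goes at most 62.5 mm and 10.7 degrees, less where a joint would pass 70% of its speed; a pose out of reach is approached as far as the arm can. A call with a number of a shift or a turn outside -1 to 1 is refused whole. A call with a gripper value outside its range is refused whole. OPENING is the closure, from 0 (fully open) to 1 (shut), set as the call begins (- or left out, the last holds). The fingers move at their own pace and stop on an object; the grip force is fixed at half the most. Time passes only in rows, so rows that do not move let the fingers close. It gives the time, the measured TCP pose, the force and the opening at its end, in the units of the state.
- readout.get_obs(): the state, without advancing time (a new reading comes with each control period).
- viewer.camera(name): name is "side" or "top" or "wrist"; returns the picture (400x640x3 uint8, blue, green, red); there is no depth.
- viewer.camera_params(name): a dict with "fx", "fy", "cx", "cy" (pixels), "world_from_camera" (4x4, takes a point from camera to world coordinates); the wrist camera has in their place "T_tool_cam" (4x4, takes a point from camera to tool coordinates, whose origin is the TCP and whose axes are the flange's). Camera axes: x right, y down, z forward; pixel columns grow to the right and rows downward; lengths in m; the calibration is good to about 2 mm. A picture is of the moment at which its call begins: read the wrist's pose just before it. camera_params takes no time and is no camera call.
- bot.hand_in(): hands the job in, once; it reports no verdict.
Trained networks look in the newest picture that a camera, given by its name, has taken for a name from the list of things; names that differ only in an ending like _2 or _b are one class to them, and where a whole thing is asked for, a point or a joint stands for the part that bears it (a point fixed in the world has none). Each returns a list of dicts, best first, with "score" (0 to 1); they miss things now and then, are a little off and sometimes report something else, mostly with a low value. They report only what shows in the picture. A call takes as long as a camera call. They do not tell look-alikes from the thing itself.
- viewer.search_frame(camera, thing): "rect" ([left, top, right, bottom] in pixels, round what is visible of it).
The state is a dict: "clock": time; "joints": joint angles; "joint_velocities": joint speeds; "tau": joint torques, N m; "position": TCP position; "ee_rot": TCP orientation; "wrist_force": force on the tool from outside, world axes, zero at the start; "wrist_torque": the same for the moment, N m; "width": opening from 0.0 (shut) to 1.0 (fully open).
Only numpy, scipy, OpenCV 4.12 (cv2) and the standard library are available. Lean on these libraries where they do the work, as an engineer would, in place of code of your own. Each camera call takes 0.05 s, during which the arm holds its last target.

TASK

Take the wide tube with the ribbed screw cap out of the block heater and load it into the free place of the three-tier rack: lower it through the top plate and, against the spring fingers, through the middle plate, and push it gently down until you feel the small ring in the lowest plate stop it firmly. Let go of it there, standing upright and fully home, and leave the two slim tubes in the heater where they are. The tube must never press on the rack with more than 15 N.

Things in the scene. Friction and masses are not known exactly. Their poses are not given: they have to be found in the camera images.
- tube: the tube to load, frosted white plastic, round-bottomed, 16 mm across and 117 mm long, about 30 g. Origin at its lower end on its axis, z along its axis to the cap. The lower end is half a ball of 8 mm radius, a little flattened at the bottom; a ribbed white screw cap, 22 mm across, covers 103 to 117 mm. It stands loosely, perhaps leaning a little, on the floor of one heater bore
- tube_cap (a point): a point of the tube, on its axis in the middle of the cap, 110 mm above its lower end
- heater: dry block heater, fixed: white case (150 by 190 mm, top 66 mm above the bench) round an aluminium block (56 by 140 mm, top 80 mm above the bench). Origin on the bench under the middle bore, z up. Three bores along its y axis, 44 mm apart, 19 mm wide, 50 mm deep (floor 30 mm above the bench); which one holds the tube varies
- rack: three-tier aluminium tube rack, fixed, 60 by 148 mm, open at its long sides; all plates 3 mm thick. Origin on the bench under its middle place, z up. Three places along its y axis, 44 mm apart; the one at y = +44 mm is free, the others hold tubes. A place is three rings in line, one under the other: top plate 19 mm, middle plate 17.4 mm, lowest plate 11 mm across
- free_place (a point): centre of the top plate's 19 mm hole at the free place, at the plate's upper face, 78 mm above the bench. Vertically below it, in the lowest plate, is the 11 mm hole that stops the tube when its lower end is 1.6 mm under that plate's upper face. The lowest plate is an adjustable shelf: its upper face is 8 to 36 mm above the bench, not measured; the stop is rigid
- middle_ring (a point): centre of the middle plate's 17.4 mm hole at the free place, at its upper face, 54 mm above the bench. Four spring-steel fingers stand up round it and bend inwards to leave 15 mm between opposite ones, 60 mm above the bench: the tube needs a push of about 3 to 8 N to spread them, then slides down with 2 to 5 N, and does not go down by its own weight
- slim1: a bystander: slim round-bottomed tube, 13 mm across and 100 mm tall with a 15 mm push stopper, in another bore of the heater. Origin at the centre of its lower end
- slim2: a bystander like slim1, in the remaining bore of the heater
Not all that is in view belongs to the job. Leave any blue look-alike of the tube alone. What is shaped like the rack but red is not meant.

How it is judged:
By the outcome, as a careful person would: the job done as asked, in the order asked, and still so for the second after the job is handed in, with the robot touching nothing.
It also fails if it takes over 51 s, if anything falls off the work surface, if the arm or the gripper's body presses on something with over 40 N, if the wrist force passes 120 N, or if a joint passes its speed limit or range.

## Working session

There is one attempt and no reset: what is moved stays moved. The work goes in short steps, Python scripts to look and compute and a shell command to move; the robot and the scene stay as the last step left them, time stands still between calls to the robot, and variables do not carry over. Pictures are saved under pics/ and viewed, and the job is handed in when it is done.

```bash
ls; mkdir -p pics; cat > h.py <<'E'
import numpy as np,cv2
from bench import readout,viewer,bot
from scipy.spatial.transform import Rotation as R
def st():
    o=readout.get_obs(); print('t',round(o['clock'],2),'p',np.round(o['position'],4),'q',np.round(o['ee_rot'],4),'F',np.round(o['wrist_force'],2),'T',np.round(o['wrist_torque'],2),'w',round(o['width'],3)); return o
def snap(c,f=None):
    o=readout.get_obs(); im=viewer.camera(c)
    if f: cv2.imwrite('pics/'+f,im)
    return o,im
def W(c,o=None):
    p=viewer.camera_params(c)
    if c=='wrist':
        T=np.eye(4);T[:3,:3]=R.from_quat(o['ee_rot']).as_matrix();T[:3,3]=o['position'];M=T@np.array(p['T_tool_cam'])
    else: M=np.array(p['world_from_camera'])
    return p,M
def ray(c,uv,o=None):
    p,M=W(c,o); d=np.array([(uv[0]-p['cx'])/p['fx'],(uv[1]-p['cy'])/p['fy'],1]); return M[:3,3],M[:3,:3]@d
def atz(c,uv,z,o=None):
    a,d=ray(c,uv,o); return a+d*(z-a[2])/d[2]
def proj(c,P,o=None):
    p,M=W(c,o); q=np.linalg.inv(M)@np.append(P,1); return np.array([p['fx']*q[0]/q[2]+p['cx'],p['fy']*q[1]/q[2]+p['cy']])
def tri(rs):
    A=np.zeros((3,3));b=np.zeros(3)
    for a,d in rs:
        d=d/np.linalg.norm(d);P=np.eye(3)-np.outer(d,d);A+=P;b+=P@a
    x=np.linalg.solve(A,b); return x,[np.linalg.norm((np.eye(3)-np.outer(d,d)/(d@d))@(x-a)) for a,d in rs]
E
python3 - <<'E'
from h import *
st()
for c in ['top','side','wrist']:
    snap(c,c+'0.png')
    for t in ['tube','tube_cap','heater','rack','free_place','middle_ring','slim1']:
        try:print(c,t,[(np.round(r['rect']).tolist(),round(r['score'],2)) for r in viewer.search_frame(c,t)])
        except Exception as e:print(c,t,e)
    p,M=W(c,readout.get_obs());print(np.round(M,3),p['fx'])
st()
E
```

```text
pics
t 0.0 p [ 0.1287 -0.5599  0.2304] q [ 9.936e-01  1.126e-01  0.000e+00 -9.000e-04] F [ 0.52 -0.83 -0.37] T [0.01 0.03 0.02] w 1.002
top tube [([183.0, 216.0, 200.0, 229.0], 0.69), ([273.0, 260.0, 282.0, 275.0], 0.67), ([247.0, 209.0, 259.0, 219.0], 0.57)]
top tube_cap [([183.0, 217.0, 199.0, 235.0], 0.66), ([246.0, 207.0, 256.0, 223.0], 0.41)]
top heater [([212.0, 174.0, 299.0, 258.0], 0.72)]
top rack [([336.0, 119.0, 400.0, 154.0], 0.9), ([372.0, 175.0, 446.0, 218.0], 0.8)]
top free_place [([378.0, 179.0, 442.0, 217.0], 0.69), ([338.0, 124.0, 399.0, 153.0], 0.57)]
top middle_ring [([377.0, 178.0, 444.0, 218.0], 0.83), ([336.0, 122.0, 398.0, 159.0], 0.76)]
top slim1 [([232.0, 220.0, 240.0, 224.0], 0.47)]
[[-0.051 -0.971  0.234  0.283]
 [-0.999  0.051 -0.006  0.069]
 [-0.006 -0.234 -0.972  1.3  ]
 [ 0.     0.     0.     1.   ]] 492.9822108582387
side tube [([274.0, 230.0, 290.0, 259.0], 0.71), ([207.0, 301.0, 229.0, 343.0], 0.59), ([349.0, 269.0, 363.0, 307.0], 0.56)]
side tube_cap [([347.0, 264.0, 363.0, 313.0], 0.93), ([208.0, 298.0, 232.0, 342.0], 0.85), ([278.0, 233.0, 291.0, 
[... 211 characters left out ...]
4.0, 136.0, 416.0, 200.0], 0.59)]
side middle_ring [([286.0, 126.0, 347.0, 184.0], 0.78), ([362.0, 138.0, 416.0, 197.0], 0.58)]
side slim1 [([269.0, 256.0, 277.0, 278.0], 0.59)]
[[-0.725 -0.503  0.47   0.149]
 [-0.688  0.513 -0.513  0.506]
 [ 0.017 -0.696 -0.718  0.731]
 [ 0.     0.     0.     1.   ]] 419.2392469958463
wrist tube []
wrist tube_cap []
wrist heater []
wrist rack []
wrist free_place []
wrist middle_ring []
wrist slim1 []
[[ 0.224 -0.936 -0.27   0.197]
 [-0.975 -0.216 -0.062 -0.543]
 [-0.     0.277 -0.961  0.373]
 [ 0.     0.     0.     1.   ]] 296.8090560037102
t 1.2 p [ 0.1287 -0.5604  0.2313] q [ 0.9936  0.1127 -0.      0.    ] F [ 1.04 -0.19  0.11] T [0.03 0.05 0.  ] w 0.998
```

View pics/top0.png

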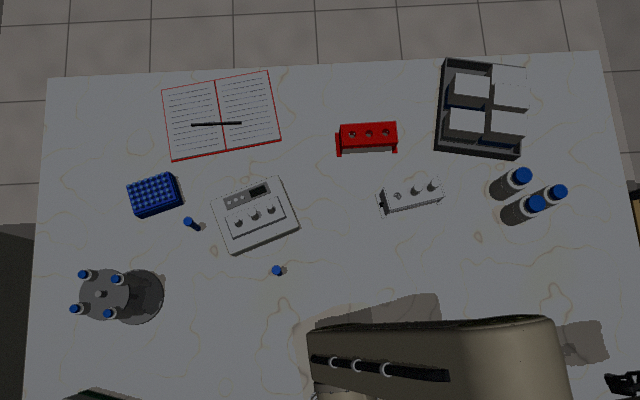

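View pics/side0.png

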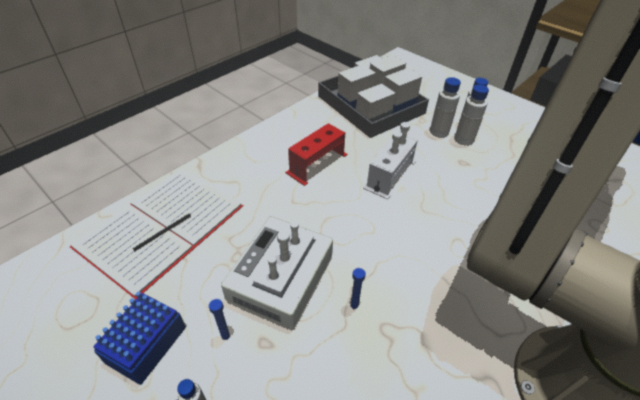

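```bash
python3 - <<'E'
import cv2
a=cv2.imread('pics/side0.png');cv2.imwrite('pics/sideh.png',cv2.resize(a[120:350,200:430],None,fx=2.6,fy=2.6,interpolation=cv2.INTER_CUBIC))
a=cv2.imread('pics/top0.png');cv2.imwrite('pics/toph.png',cv2.resize(a[110:290,170:450],None,fx=2.8,fy=2.8,interpolation=cv2.INTER_CUBIC))
E
```

```text
(no output)
```

View pics/sideh.png

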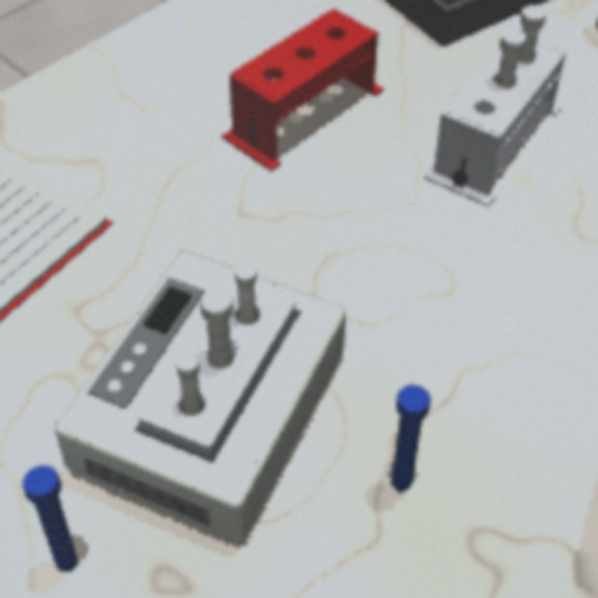

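View pics/toph.png

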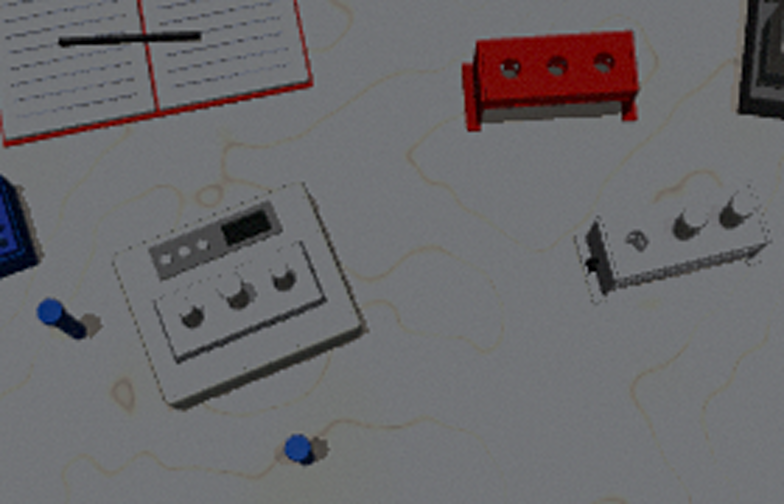

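```bash
python3 - <<'E'
from h import *
fp_t=(637/2.8+170,240/2.8+110);fp_s=(485/2.6+200,107/2.6+120)
print(tri([ray('top',fp_t),ray('side',fp_s)]),atz('top',fp_t,.078),atz('side',fp_s,.078))
for ct,cs in [((243,287),(217,306)),((195,308),(189,366)),((288,271),(245,277))]:
  a=(ct[0]/2.8+170,ct[1]/2.8+110);b=(cs[0]/2.6+200,cs[1]/2.6+120)
  print(tri([ray('top',a),ray('side',b)]),atz('top',a,.14),atz('side',b,.14))
# red/blue
# heater block top corners in side: front (212,458) left(137,425) right(298,310)
for cs in [(212,450),(137,422),(298,308)]:
  print(atz('side',(cs[0]/2.6+200,cs[1]/2.6+120),.08))
for cs in [(178,360),(325,300),(155,300),(302,243)]:
  print(atz('top',(cs[0]/2.8+170,cs[1]/2.8+110),.08))
o=readout.get_obs()
print(viewer.camera_params('wrist'),R.from_quat(o['ee_rot']).as_matrix())
E
```

```text
(array([ 0.55468912, -0.16275534,  0.07413419]), [np.float64(0.0008448360061275228), np.float64(0.0008448360061275019)]) [ 0.55460995 -0.16168403  0.078     ] [ 0.55148788 -0.15907529  0.078     ]
(array([0.52325362, 0.19380818, 0.12559822]), [np.float64(0.003556253961892819), np.float64(0.00355625396189277)]) [0.51732048 0.19026761 0.14      ] [0.51762947 0.20275309 0.14      ]
(array([0.50828731, 0.23682905, 0.11180748]), [np.float64(0.002088914601232511), np.float64(0.0020889146012325224)]) [0.50121895 0.23165845 0.14      ] [0.49380169 0.24999316 0.14      ]
(array([0.53726532, 0.15466922, 0.1130066 ]), [np.float64(0.002611551268405179), np.float64(0.0026115512684053064)]) [0.52928436 0.15131508 0.14      ] [0.52268809 0.17106116 0.14      ]
[0.46556486 0.25972002 0.08      ]
[0.51929333 0.28080452 0.08      ]
[0.50951992 0.13031297 0.08      ]
[0.46636315 0.25601674 0.08      ]
[0.51371402 0.12326967 0.08      ]
[0.5216749  0.27585815 0.08      ]
[0.56727519 0.14200682 0.08      ]
{'fx': 296.8090560037102, 'fy': 296.8090560037102, 'cx': 323.18510064986117, 'cy': 197.03111475249463, 'T_tool_cam': array([[ 2.82500368e-04, -9.60859387e-01, -2.77036385e-01,
         7.04993460e-02],
       [ 9.99999893e-01,  3.73009175e-04, -2.74003826e-04,
        -1.17504170e-03],
       [ 3.66616262e-04, -2.77036278e-01,  9.60859390e-01,
        -1.41777443e-01],
       [ 0.00000000e+00,  0.00000000e+00,  0.00000000e+00,
         1.00000000e+00]])} [[ 9.74601239e-01  2.23947370e-01 -1.60373086e-05]
 [ 2.23947367e-01 -9.74601235e-01 -9.99375901e-05]
 [-3.80107412e-05  9.38077861e-05 -9.99999995e-01]]
```

```bash
cat >> h.py <<'E'
def plan(dx,dy,dz,yaw,n,o=None,p0=None,yaw0=None,z0=None):
    """rows from current pose to world target xyz, yaw(deg of tool x)"""
    if p0 is None:
        o=o or readout.get_obs(); p0=o['position']; X=R.from_quat(o['ee_rot']).as_matrix()[:,0]; yaw0=np.degrees(np.arctan2(X[1],X[0]))
    d=(np.array([dx,dy,dz])-p0)/n; s=(yaw-yaw0)/n; print('yaw0',round(yaw0,2),'d',d,'s',s)
    rows=[];y=yaw0
    for i in range(n):
        a=np.radians(y);X=np.array([np.cos(a),np.sin(a),0]);Y=np.array([np.sin(a),-np.cos(a),0])
        rows.append('[[%.2f,%.2f,%.2f],%.2f]'%(d@X/.03,d@Y/.03,-d[2]/.03,-s/6)); y+=s
    print(','.join(rows))
E
python3 - <<'E'
from h import *
for c in [(611,288),(765,248),(598,220)]:
  print(atz('top',(c[0]/2.8+170,c[1]/2.8+110),.078))
for c in [(502,133),(565,57),(440,117)]:
  print(atz('side',(c[0]/2.6+200,c[1]/2.6+120),.078))
plan(0.53,-.24,.25,100,16)
E
```

```text
[ 0.51164083 -0.13422793  0.078     ]
[ 0.54113355 -0.27664142  0.078     ]
[ 0.57510146 -0.1279833   0.078     ]
[ 0.518949   -0.14138817  0.078     ]
[ 0.54121872 -0.27257755  0.078     ]
[ 0.57222675 -0.11920287  0.078     ]
yaw0 12.94 d [0.02507969 0.0200278  0.00116725] s 5.441188294514378
[[0.96,-0.46,-0.04],-0.91],[[1.00,-0.37,-0.04],-0.91],[[1.03,-0.27,-0.04],-0.91],[[1.06,-0.17,-0.04],-0.91],[[1.07,-0.07,-0.04],-0.91],[[1.07,0.03,-0.04],-0.91],[[1.06,0.13,-0.04],-0.91],[[1.04,0.23,-0.04],-0.91],[[1.02,0.33,-0.04],-0.91],[[0.98,0.42,-0.04],-0.91],[[0.94,0.51,-0.04],-0.91],[[0.89,0.60,-0.04],-0.91],[[0.82,0.68,-0.04],-0.91],[[0.76,0.76,-0.04],-0.91],[[0.68,0.83,-0.04],-0.91],[[0.60,0.89,-0.04],-0.91]
```

```bash
python3 -c "
from h import *
plan(0.545,-.16,.25,101,18)"
```

```text
yaw0 12.94 d [0.02312639 0.02224693 0.00103756] s 4.892167372901669
[[0.92,-0.55,-0.03],-0.82],[[0.96,-0.47,-0.03],-0.82],[[1.00,-0.39,-0.03],-0.82],[[1.03,-0.30,-0.03],-0.82],[[1.05,-0.21,-0.03],-0.82],[[1.06,-0.12,-0.03],-0.82],[[1.07,-0.03,-0.03],-0.82],[[1.07,0.06,-0.03],-0.82],[[1.06,0.15,-0.03],-0.82],[[1.04,0.24,-0.03],-0.82],[[1.02,0.33,-0.03],-0.82],[[0.99,0.42,-0.03],-0.82],[[0.95,0.50,-0.03],-0.82],[[0.90,0.58,-0.03],-0.82],[[0.85,0.65,-0.03],-0.82],[[0.79,0.72,-0.03],-0.82],[[0.73,0.79,-0.03],-0.82],[[0.66,0.85,-0.03],-0.82]
```

```bash
python3 -m creep '[[[0.92,-0.55,-0.03],-0.82],[[0.96,-0.47,-0.03],-0.82],[[1.0,-0.39,-0.03],-0.82],[[1.0,-0.3,-0.03],-0.82],[[1.0,-0.2,-0.03],-0.82],[[1.0,-0.12,-0.03],-0.82],[[1.0,-0.03,-0.03],-0.82],[[1.0,0.06,-0.03],-0.82],[[1.0,0.15,-0.03],-0.82],[[1.0,0.24,-0.03],-0.82],[[1.0,0.33,-0.03],-0.82],[[1.0,0.42,-0.03],-0.82]]' && python3 -c "
from h import *
st();plan(0.545,-.16,.25,101,7)"
```

```text
clock: 2.7
position: [0.3983, -0.2999, 0.2423]
ee_rot: [0.808, 0.589, -0.0, 0.0]
wrist_force: [0.1, -0.4, -0.5]
width: 1.004
t 2.7 p [ 0.3983 -0.2999  0.2423] q [ 8.084e-01  5.887e-01 -0.000e+00  2.000e-04] F [ 0.13 -0.37 -0.51] T [-0.01  0.03 -0.  ] w 1.004
yaw0 72.13 d [0.0209584  0.01998362 0.00110466] s 4.12436011522217
[[0.85,0.46,-0.04],-0.69],[[0.81,0.52,-0.04],-0.69],[[0.77,0.58,-0.04],-0.69],[[0.73,0.63,-0.04],-0.69],[[0.68,0.68,-0.04],-0.69],[[0.63,0.73,-0.04],-0.69],[[0.58,0.77,-0.04],-0.69]
```

```bash
python3 -m creep '[[[0.85,0.46,-0.04],-0.69],[[0.81,0.52,-0.04],-0.69],[[0.77,0.58,-0.04],-0.69],[[0.73,0.63,-0.04],-0.69],[[0.68,0.68,-0.04],-0.69],[[0.63,0.73,-0.04],-0.69],[[0.58,0.77,-0.04],-0.69],[[0,0,0],0],[[0,0,0],0]]' && python3 -c "
from h import *
st();o,im=snap('wrist','w1.png');np.save('o1.npy',o,allow_pickle=True)
for t in ['rack','free_place','tube']:print(t,[(np.round(r['rect']).tolist(),round(r['score'],2)) for r in viewer.search_frame('wrist',t)])
print(proj('wrist',[.553,-.16,.078],o))"
```

```text
clock: 3.82
position: [0.544, -0.1613, 0.2504]
ee_rot: [0.637, 0.771, -0.0, -0.0]
wrist_force: [-0.2, -0.3, 0.2]
width: 1.001
t 3.83 p [ 0.544  -0.1613  0.2504] q [ 6.365e-01  7.712e-01 -3.000e-04 -1.000e-04] F [-0.24 -0.26  0.16] T [-0.   -0.01 -0.02] w 1.001
rack [([423.0, 78.0, 558.0, 226.0], 0.85), ([306.0, 134.0, 361.0, 278.0], 0.8)]
free_place [([302.0, 137.0, 360.0, 277.0], 0.97), ([428.0, 78.0, 557.0, 225.0], 0.77)]
tube []
[331.46546472 180.58984591]
```

View pics/w1.png

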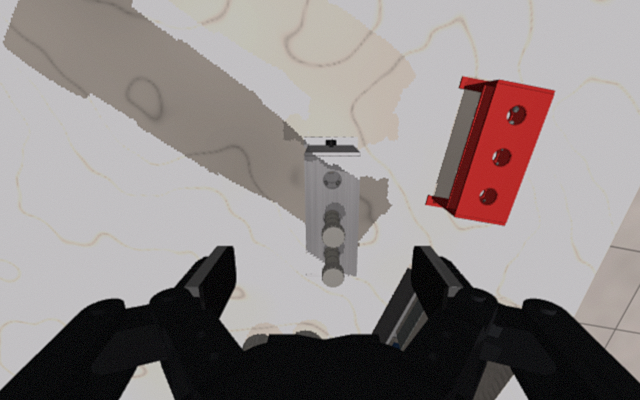

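```bash
python3 -c "
from h import *
im=cv2.imread('pics/w1.png');cv2.imwrite('pics/w1z.png',cv2.resize(im[130:290,290:380],None,fx=5,fy=3.7,interpolation=cv2.INTER_CUBIC))
plan(.518,.195,.25,109.6,13)"; python3 -m creep '[[[0.9,0,0],-0.1],[[0.9,0,0],-0.1],[[0.9,0,0],-0.1],[[0,0,0],0],[[0,0,0],0]]' ; python3 -c "
from h import *
st();o,im=snap('wrist','w2.png');np.save('o2.npy',o,allow_pickle=True)
print([(np.round(r['rect']).tolist(),round(r['score'],2)) for r in viewer.search_frame('wrist','heater')])
a,b=proj('wrist',[.553,-.16,.078],o);print(a,b)
cv2.imwrite('pics/w2z.png',cv2.resize(im[int(b)-40:int(b)+40,int(a)-40:int(a)+40],None,fx=7,fy=7,interpolation=cv2.INTER_CUBIC))
plan(.518,.195,.25,109.6,10)"
```

```text
yaw0 100.87 d [-1.98860814e-03  2.74482360e-02 -4.37137268e-05] s 0.6712995707638137
[[0.91,0.11,0.00],-0.11],[[0.91,0.12,0.00],-0.11],[[0.91,0.13,0.00],-0.11],[[0.91,0.14,0.00],-0.11],[[0.90,0.15,0.00],-0.11],[[0.90,0.16,0.00],-0.11],[[0.90,0.17,0.00],-0.11],[[0.90,0.18,0.00],-0.11],[[0.90,0.19,0.00],-0.11],[[0.89,0.20,0.00],-0.11],[[0.89,0.21,0.00],-0.11],[[0.89,0.22,0.00],-0.11],[[0.89,0.23,0.00],-0.11]
clock: 4.65
position: [0.5283, -0.0825, 0.2507]
ee_rot: [0.624, 0.781, -0.0, 0.0]
wrist_force: [1.2, 0.6, -0.7]
width: 1.003
t 4.65 p [ 0.5283 -0.0825  0.2507] q [ 6.244e-01  7.811e-01 -1.000e-04  5.000e-04] F [ 1.18  0.56 -0.74] T [-0.    0.    0.02] w 1.003
[([325.0, 0.0, 413.0, 14.0], 0.81)]
329.00656385899237 248.1893676947691
yaw0 102.68 d [-1.03538069e-03  2.77813818e-02 -4.87348202e-05] s 0.6917037846581835
[[0.91,0.17,0.00],-0.12],[[0.91,0.18,0.00],-0.12],[[0.91,0.19,0.00],-0.12],[[0.90,0.20,0.00],-0.12],[[0.90,0.21,0.00],-0.12],[[0.90,0.22,0.00],-0.12],[[0.90,0.24,0.00],-0.12],[[0.89,0.25,0.00],-0.12],[[0.89,0.26,0.00],-0.12],[[0.89,0.27,0.00],-0.12]
```

View pics/w1z.png

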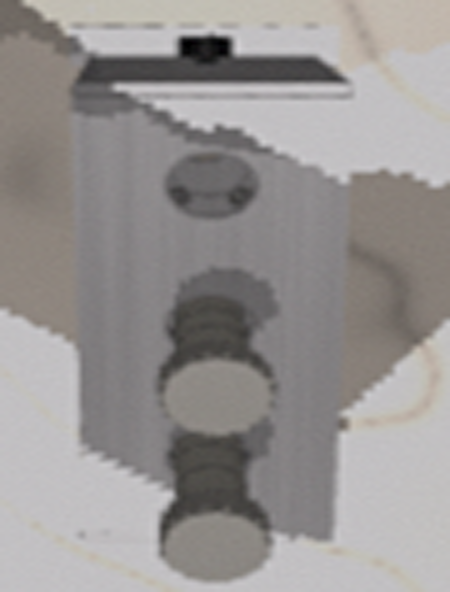

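View pics/w2z.png

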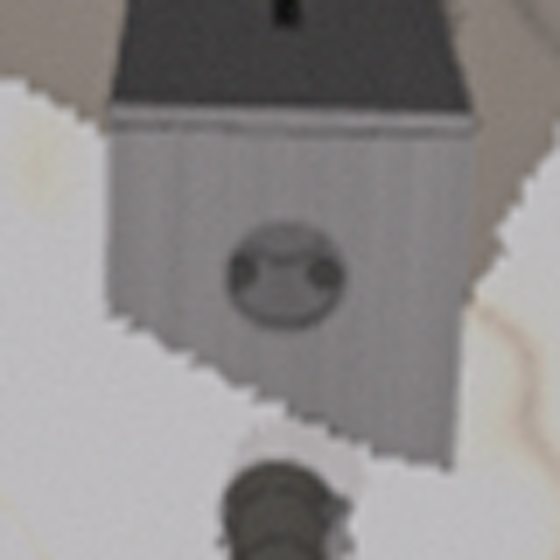

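View pics/w2.png

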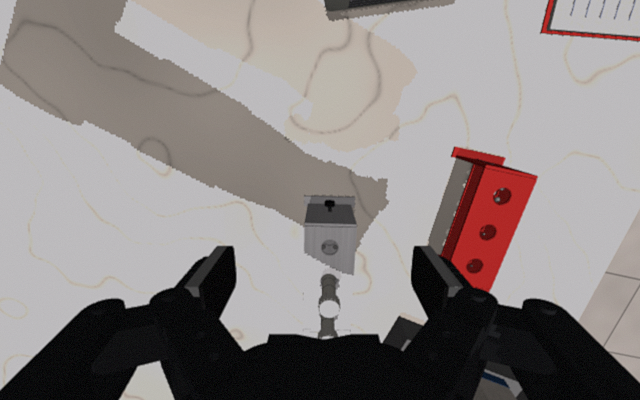

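```bash
python3 -m creep '[[[0.91,0.17,0],-0.12],[[0.91,0.18,0],-0.12],[[0.91,0.19,0],-0.12],[[0.9,0.2,0],-0.12],[[0.9,0.21,0],-0.12],[[0.9,0.22,0],-0.12],[[0.9,0.24,0],-0.12],[[0.89,0.25,0],-0.12],[[0,0,0],0],[[0,0,0],0]]' ; python3 -c "
from h import *
st();o,im=snap('wrist','w3.png');np.save('o3.npy',o,allow_pickle=True)
for t in ['heater','tube','tube_cap','slim1']:print(t,[(np.round(r['rect']).tolist(),round(r['score'],2)) for r in viewer.search_frame('wrist',t)])
o1=np.load('o1.npy',allow_pickle=True).item();o2=np.load('o2.npy',allow_pickle=True).item()
a=(332.0,179.7);b=(329.4,246.9);f=(397.5,195.7);s=(386.5,161.2)
print(tri([ray('wrist',a,o1),ray('wrist',b,o2)]),atz('wrist',a,.078,o1),atz('wrist',b,.078,o2),atz('top',f,.078),atz('side',s,.078))
# neighbours cap top centres in w1
for q in [(215,397),(215,542)]: print(atz('wrist',(290+q[0]/5,130+q[1]/3.7),.14,o1))
"
```

```text
clock: 6.0
position: [0.5194, 0.1395, 0.2503]
ee_rot: [0.584, 0.811, -0.0, 0.0]
wrist_force: [0.4, -1.1, -0.6]
width: 1.002
t 6.0 p [0.5194 0.1395 0.2503] q [ 5.845e-01  8.114e-01 -3.000e-04  1.000e-04] F [ 0.39 -1.06 -0.57] T [-0.04 -0.03  0.  ] w 1.002
heater [([277.0, 23.0, 428.0, 204.0], 0.63)]
tube [([170.0, 121.0, 226.0, 144.0], 0.93)]
tube_cap [([174.0, 118.0, 229.0, 142.0], 0.88), ([333.0, 158.0, 352.0, 185.0], 0.62), ([334.0, 113.0, 360.0, 140.0], 0.58)]
slim1 [([336.0, 57.0, 353.0, 86.0], 0.91), ([336.0, 158.0, 352.0, 183.0], 0.71)]
(array([ 0.55364479, -0.15951774,  0.0753346 ]), [np.float64(9.632670326907954e-05), np.float64(9.632670326924357e-05)]) [ 0.5535456  -0.15892014  0.078     ] [ 0.55320688 -0.15830298  0.078     ] [ 0.55464708 -0.16168748  0.078     ] [ 0.55145096 -0.15887622  0.078     ]
[ 0.56069326 -0.19849892  0.14      ]
[ 0.568782   -0.23835209  0.14      ]
```

View pics/w3.png

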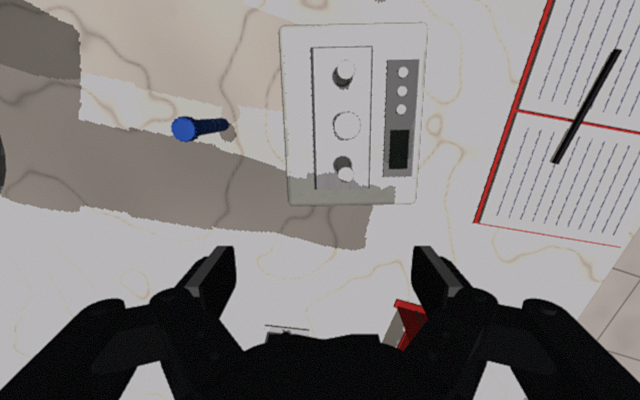

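```bash
python3 -c "
from h import *
o=np.load('o3.npy',allow_pickle=True).item()
print(atz('wrist',(347,126),.147,o))
im=cv2.imread('pics/w3.png');cv2.imwrite('pics/w3z.png',cv2.resize(im[30:210,270:440],None,fx=4,fy=3.3,interpolation=cv2.INTER_CUBIC))
c=[(312,47),(372,46),(316,188)]
c=[atz('wrist',p,.08,o) for p in c];print(c)
print(np.degrees(np.arctan2(*(c[0]-c[2])[1::-1])),np.degrees(np.arctan2(*(c[1]-c[0])[1::-1])))
plan(.517,.199,.25,109.6,3)
"
```

```text
[0.51870473 0.20283604 0.147     ]
[array([0.46811713, 0.26008882, 0.08      ]), array([0.5221366 , 0.27906111, 0.08      ]), array([0.51489723, 0.12926505, 0.08      ])]
109.6760849399369 19.35188355145634
yaw0 108.44 d [-0.00074824  0.01982165 -0.00015495] s 0.3864987717445179
[[0.63,0.19,0.01],-0.06],[[0.63,0.19,0.01],-0.06],[[0.63,0.19,0.01],-0.06]
```

View pics/w3z.png

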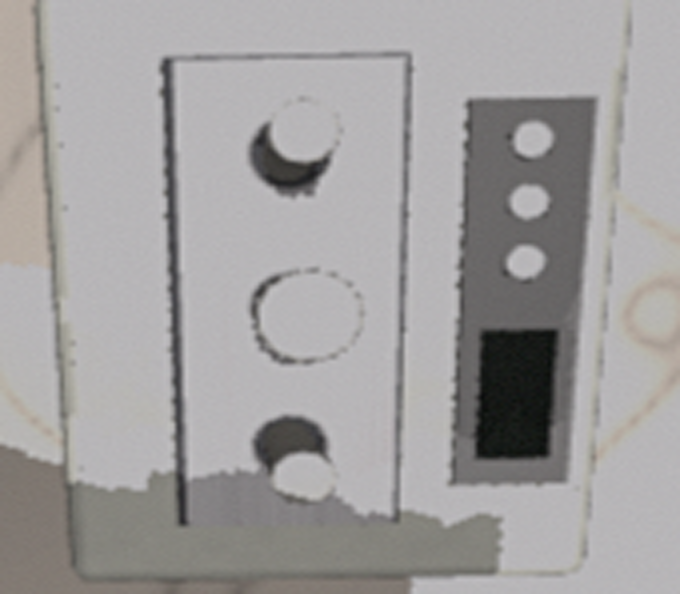

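```bash
python3 -m creep '[[[0.63,0.19,0],-0.06],[[0.63,0.19,0],-0.06],[[0.63,0.19,0],-0.06],[[0,0,0],0],[[0,0,0],0]]' ; python3 -c "
from h import *
st();o,im=snap('wrist','w4.png');np.save('o4.npy',o,allow_pickle=True)
for t in ['heater','tube','tube_cap','slim1']:print(t,[(np.round(r['rect']).tolist(),round(r['score'],2)) for r in viewer.search_frame('wrist',t)])
a,b=np.round(proj('wrist',[.5187,.2028,.147],o)).astype(int);print(a,b)
cv2.imwrite('pics/w4z.png',cv2.resize(im[b-60:b+60,a-60:a+60],None,fx=5,fy=5,interpolation=cv2.INTER_CUBIC))
"
```

```text
clock: 6.88
position: [0.5168, 0.2001, 0.2503]
ee_rot: [0.576, 0.817, -0.0, 0.0]
wrist_force: [-0.6, 0.1, -0.1]
width: 1.0
t 6.88 p [0.5168 0.2001 0.2503] q [ 5.760e-01  8.175e-01 -2.000e-04  0.000e+00] F [-0.62  0.07 -0.05] T [ 0.03  0.03 -0.04] w 1.0
heater [([268.0, 90.0, 408.0, 251.0], 0.89)]
tube [([353.0, 0.0, 396.0, 44.0], 0.98), ([314.0, 172.0, 341.0, 208.0], 0.91), ([160.0, 163.0, 220.0, 198.0], 0.8)]
tube_cap [([315.0, 170.0, 339.0, 206.0], 0.93), ([361.0, 0.0, 399.0, 44.0], 0.63), ([163.0, 160.0, 220.0, 203.0], 0.6)]
slim1 [([318.0, 208.0, 332.0, 245.0], 0.87), ([317.0, 129.0, 334.0, 150.0], 0.51)]
326 196
```

View pics/w4z.png

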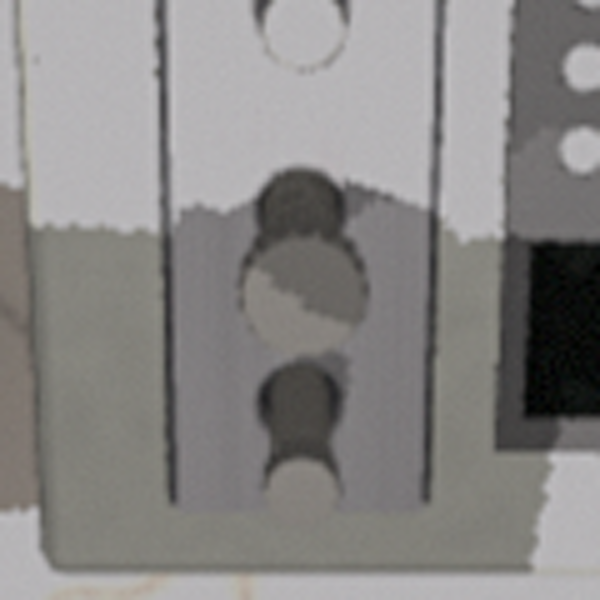

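```bash
python3 -c "
from h import *
o3=np.load('o3.npy',allow_pickle=True).item();o=np.load('o4.npy',allow_pickle=True).item()
a=(346.4,125.4);b=(326.8,194.6)
print(tri([ray('wrist',a,o3),ray('wrist',b,o)]),atz('wrist',a,.147,o3),atz('wrist',b,.147,o))
print('bore',atz('wrist',(326.2,178),.08,o))
Rm=R.from_quat(o['ee_rot']).as_matrix();print(Rm.T@(atz('wrist',b,.147,o)-atz('wrist',(326.2,178),.08,o)))
p=atz('wrist',b,.147,o)
plan(p[0],p[1],.1,109.6,6)
"
```

```text
(array([0.51887184, 0.20309935, 0.14343768]), [np.float64(0.0004509543850193056), np.float64(0.00045095438501909613)]) [0.51811383 0.20312689 0.147     ] [0.51894576 0.20404967 0.147     ]
bore [0.51915123 0.2038888  0.08      ]
[ 0.00019862 -0.00015948 -0.06700002]
yaw0 109.55 d [ 0.00031928  0.00082337 -0.02508701] s 0.007589851357745185
[[0.02,0.02,0.84],-0.00],[[0.02,0.02,0.84],-0.00],[[0.02,0.02,0.84],-0.00],[[0.02,0.02,0.84],-0.00],[[0.02,0.02,0.84],-0.00],[[0.02,0.02,0.84],-0.00]
```

```bash
python3 -m creep '[[[0.04,0.04,0.9],0],[[0.04,0.04,0.9],0],[[0.02,0.03,0.9],0],[[0,0,0.9],0],[[0,0,0.6],0],[[0,0,0.2],0],[[0,0,0],0]]' ; python3 -c "
from h import *
st();o,im=snap('wrist','w5.png')
st();p=(.5187,.2037);plan(p[0],p[1],.118,109.6,1);print(proj('wrist',[.5187,.2037,.147],o))
"
```

```text
clock: 8.0
position: [0.5191, 0.2032, 0.1185]
ee_rot: [0.577, 0.817, -0.0, -0.0]
wrist_force: [-0.2, -0.4, -0.0]
width: 0.999
t 8.0 p [0.5191 0.2032 0.1185] q [ 5.766e-01  8.170e-01 -1.000e-04 -0.000e+00] F [-0.23 -0.44 -0.02] T [-0.02 -0.01 -0.  ] w 0.999
t 8.05 p [0.5195 0.2034 0.119 ] q [5.766e-01 8.170e-01 2.000e-04 3.000e-04] F [ 0.81 -0.55  0.75] T [-0.04  0.01  0.02] w 0.999
yaw0 109.58 d [-0.00077471  0.0003465  -0.00104924] s 0.021523663407123195
[[0.02,-0.02,0.03],-0.00]
[321.9783535  281.95837367]
```

View pics/w5.png

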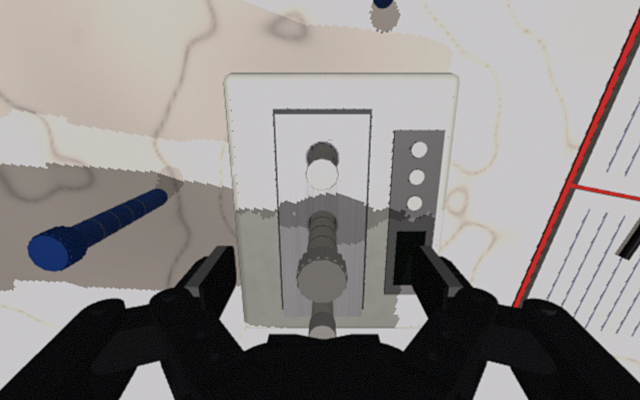

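```bash
python3 -m creep '[[[0,0,0],0],[[0,0,0],0],[[0,0,0],0],[[0,0,0],0],[[0,0,0],0],[[0,0,0],0]]' 1; python3 -c "
from h import *
st();o,im=snap('wrist','w6.png');st()
"
```

```text
clock: 8.8
position: [0.5192, 0.2035, 0.1188]
ee_rot: [0.576, 0.817, 0.0, 0.0]
wrist_force: [-1.2, -0.5, 3.7]
width: 0.234
t 8.8 p [0.5192 0.2035 0.1188] q [5.764e-01 8.171e-01 1.000e-04 2.000e-04] F [-1.23 -0.49  3.74] T [-0.08  0.14 -0.  ] w 0.234
t 8.85 p [0.5192 0.2035 0.1188] q [5.765e-01 8.171e-01 1.000e-04 2.000e-04] F [-0.6  -0.22  2.79] T [-0.05  0.19  0.01] w 0.238
```

View pics/w6.png

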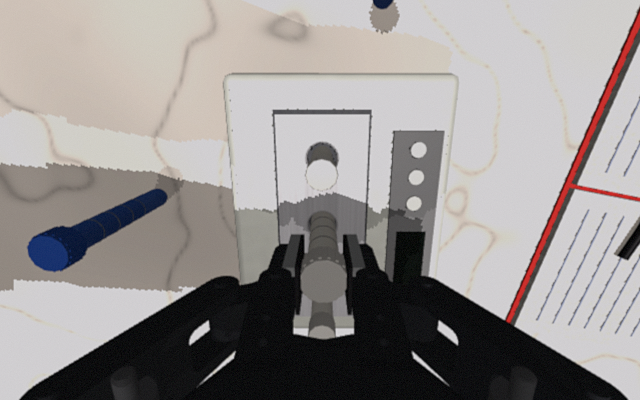

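```bash
python3 -m creep '[[[0,0,-0.3],0],[[0,0,-0.8],0],[[0,0,-0.9],0],[[0,0,-0.9],0],[[0,0,-0.9],0],[[0,0,-0.55],0],[[0,0,0],0],[[0,0,0],0]]'; python3 -c "
from h import *
st();o,im=snap('wrist','w7.png');np.save('o7.npy',o,allow_pickle=True);st()
# predicted tip & cap proj for upright tube
Rm=R.from_quat(o['ee_rot']).as_matrix()
for dz in (-.019-.009,.087):
  P=o['position']+Rm@np.array([0,0,dz]);print(proj('wrist',P,o),P)
P=o['position']+Rm@np.array([0,0,.087]);a,b=np.round(proj('wrist',P,o)).astype(int)
cv2.imwrite('pics/w7z.png',cv2.resize(im[b-60:b+60,a-60:a+60],None,fx=5,fy=5,interpolation=cv2.INTER_CUBIC));print(a,b)
snap('side','s7.png');snap('top','t7.png')
"
```

```text
clock: 9.85
position: [0.5187, 0.2034, 0.2482]
ee_rot: [0.576, 0.817, -0.0, -0.0]
wrist_force: [-0.4, -0.4, 0.0]
width: 0.233
t 9.85 p [0.5187 0.2034 0.2482] q [ 5.765e-01  8.171e-01 -4.000e-04 -3.000e-04] F [-0.38 -0.44  0.01] T [0.03 0.02 0.  ] w 0.233
t 9.9 p [0.5185 0.2033 0.2479] q [ 5.765e-01  8.171e-01 -7.000e-04 -6.000e-04] F [ 0.4   0.19 -0.16] T [-0.03  0.06 -0.03] w 0.234
[322.49051577 282.6020599 ] [0.51874629 0.20337471 0.27618485]
[322.76955927 203.696926  ] [0.51862675 0.20333588 0.16118492]
323 204
```

View pics/w7.png

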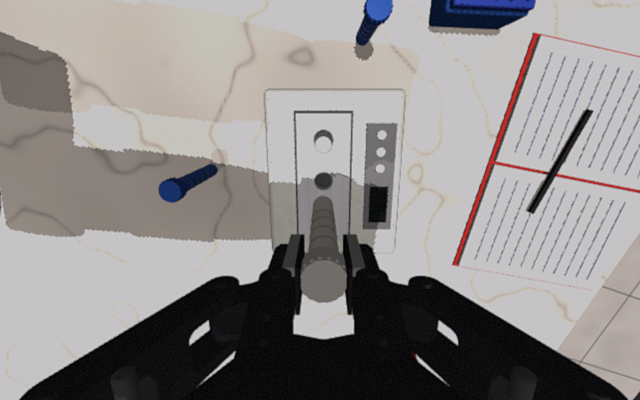

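View pics/s7.png

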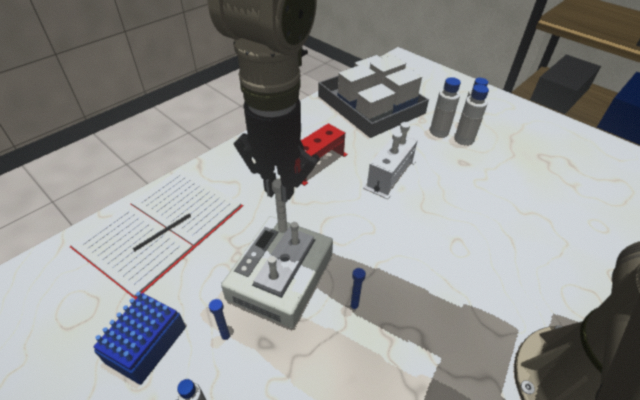

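View pics/w7z.png

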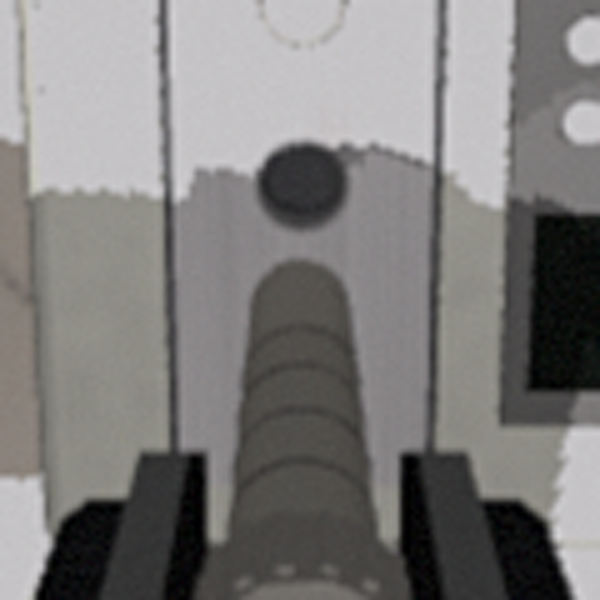

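```bash
python3 -c "
from h import *
o=np.load('o7.npy',allow_pickle=True).item()
p=viewer.camera_params('wrist');T=np.linalg.inv(p['T_tool_cam'])
th=np.linspace(0,np.pi,40);ph=np.linspace(0,2*np.pi,80)
S=np.array([[np.sin(a)*np.cos(b),np.sin(a)*np.sin(b),np.cos(a)] for a in th for b in ph])*.008
for x in (-.002,0,.002,.004):
  Q=(np.c_[S+[x,0,.079],np.ones(len(S))]@T.T);u=Q[:,0]/Q[:,2]*p['fx']+p['cx'];v=Q[:,1]/Q[:,2]*p['fy']+p['cy'];print(x,v.min(),u[v.argmin()])
print('bore',atz('wrist',(323.2,180.6),.08,o))
print('cap top',atz('wrist',(323,281),o['position'][2]+.028,o))
"
```

```text
-0.002 198.97050318270718 322.7608246560866
0 196.51615869464143 322.76053607656826
0.002 194.05006476584964 322.76024611556164
0.004 191.57213682349416 322.7599547631229
bore [0.51872983 0.20389988 0.08      ]
cap top [0.51869024 0.20419329 0.27618487]
```

```bash
python3 -c "
from h import *
plan(.5536,-.1598,.215,101,14)"
```

```text
yaw0 109.59 d [ 0.0025077  -0.02593533 -0.00234585] s -0.6138684632374753
[[-0.84,-0.21,0.08],0.10],[[-0.84,-0.20,0.08],0.10],[[-0.85,-0.19,0.08],0.10],[[-0.85,-0.18,0.08],0.10],[[-0.85,-0.17,0.08],0.10],[[-0.85,-0.17,0.08],0.10],[[-0.85,-0.16,0.08],0.10],[[-0.86,-0.15,0.08],0.10],[[-0.86,-0.14,0.08],0.10],[[-0.86,-0.13,0.08],0.10],[[-0.86,-0.12,0.08],0.10],[[-0.86,-0.11,0.08],0.10],[[-0.86,-0.10,0.08],0.10],[[-0.86,-0.09,0.08],0.10]
```

```bash
python3 -m creep '[[[-0.5,-0.12,0],0.1],[[-0.84,-0.2,0],0.1],[[-0.85,-0.19,0],0.1],[[-0.85,-0.18,0.1],0.1],[[-0.85,-0.17,0.1],0.1],[[-0.85,-0.17,0.1],0.1],[[-0.85,-0.16,0.1],0.1],[[-0.86,-0.15,0.1],0.1],[[-0.86,-0.14,0.1],0.1],[[-0.86,-0.13,0.1],0.1],[[-0.86,-0.12,0.1],0.1]]'; python3 -c "
from h import *
st();plan(.5536,-.1598,.215,101,4)"
```

```text
clock: 11.38
position: [0.5457, -0.073, 0.2246]
ee_rot: [0.623, 0.782, -0.0, -0.0]
wrist_force: [0.7, -0.1, -0.5]
width: 0.228
t 11.38 p [ 0.5457 -0.073   0.2246] q [ 6.231e-01  7.821e-01 -3.000e-04 -1.000e-04] F [ 0.66 -0.05 -0.52] T [-0.   -0.05 -0.01] w 0.228
yaw0 102.91 d [ 0.00198221 -0.02170972 -0.00240565] s -0.4784687529836056
[[-0.72,-0.10,0.08],0.08],[[-0.72,-0.09,0.08],0.08],[[-0.72,-0.09,0.08],0.08],[[-0.72,-0.08,0.08],0.08]
```

```bash
python3 -m creep '[[[-0.8,-0.1,0.08],0.08],[[-0.8,-0.09,0.08],0.08],[[-0.7,-0.08,0.08],0.08],[[-0.3,-0.04,0.08],0.08],[[0,0,0],0],[[0,0,0],0],[[0,0,0],0]]'; python3 -c "
from h import *
st();plan(.5536,-.1598,.19,101,3)"
```

```text
clock: 12.25
position: [0.5539, -0.1486, 0.2156]
ee_rot: [0.635, 0.772, 0.0, 0.0]
wrist_force: [-0.4, 0.6, 0.4]
width: 0.232
t 12.25 p [ 0.5539 -0.1486  0.2156] q [6.351e-01 7.724e-01 0.000e+00 1.000e-04] F [-0.38  0.6   0.4 ] T [0.01 0.03 0.04] w 0.232
yaw0 101.14 d [-8.91633458e-05 -3.73857477e-03 -8.52988025e-03] s -0.047166003166083215
[[-0.12,-0.03,0.28],0.01],[[-0.12,-0.03,0.28],0.01],[[-0.12,-0.03,0.28],0.01]
```

```bash
python3 -m creep '[[[-0.12,-0.03,0.28],0],[[-0.12,-0.03,0.28],0],[[-0.12,-0.03,0.28],0],[[0,0,0],0],[[0,0,0],0]]'; cat > ck.py <<'E'
from h import *
import sys
n=sys.argv[1]
o=st();_,im=snap('wrist','w%s.png'%n);st()
p=viewer.camera_params('wrist')
a,b=np.round(proj('wrist',[.5534,-.159,.078],o)).astype(int);print(a,b, proj('wrist',[.5534,-.159,.078],o))
b=min(b,330)
cv2.imwrite('pics/w%sz.png'%n,cv2.resize(im[b-60:b+60,a-60:a+60],None,fx=5,fy=5,interpolation=cv2.INTER_CUBIC))
snap('side','s%s.png'%n)
E
python3 ck.py 8
```

```text
clock: 12.88
position: [0.5533, -0.1606, 0.1902]
ee_rot: [0.636, 0.772, -0.0, -0.0]
wrist_force: [-0.4, 0.2, -0.0]
width: 0.232
t 12.88 p [ 0.5533 -0.1606  0.1902] q [ 0.6356  0.772  -0.     -0.    ] F [-0.42  0.22 -0.03] T [ 0.02 -0.06 -0.01] w 0.232
t 12.93 p [ 0.5534 -0.1605  0.1904] q [6.356e-01 7.720e-01 0.000e+00 2.000e-04] F [-0.09 -0.56 -0.22] T [-0.04  0.01  0.04] w 0.238
324 194 [323.51670459 193.66201553]
```

View pics/w8z.png

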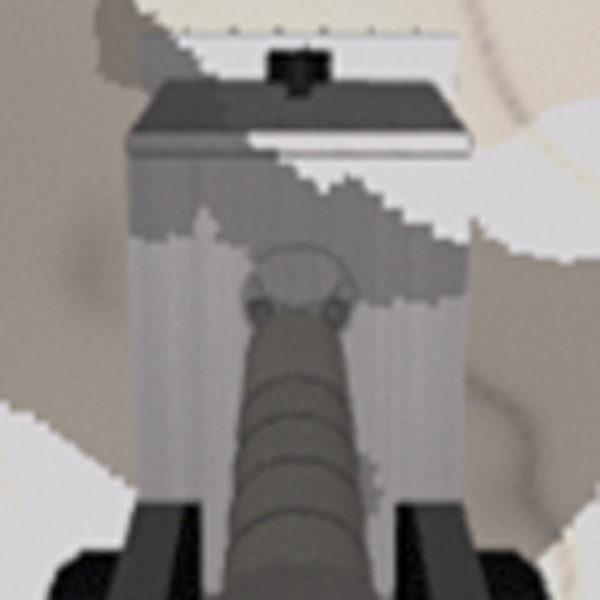

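View pics/w8.png

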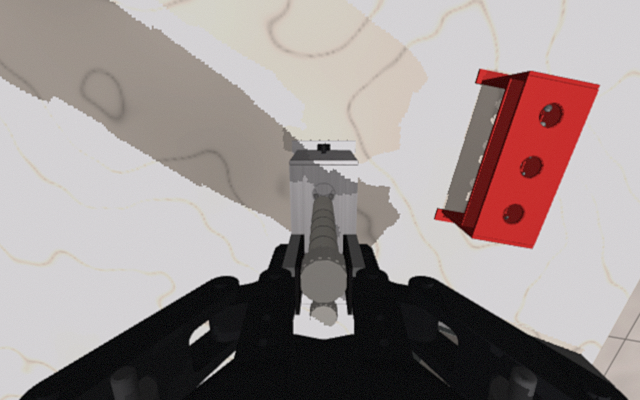

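```bash
python3 -c "
from h import *
o=readout.get_obs()
Rm=R.from_quat(o['ee_rot']).as_matrix()
P=atz('wrist',(323.6,192.4),.078,o);print(P,Rm.T@(P-o['position']))
p=viewer.camera_params('wrist');T=np.linalg.inv(p['T_tool_cam'])
th=np.linspace(0,np.pi,40);ph=np.linspace(0,2*np.pi,80)
S=np.array([[np.sin(a)*np.cos(b),np.sin(a)*np.sin(b),np.cos(a)] for a in th for b in ph])*.008
for x,y in ((0,0),(.002,0),(0,-.001)):
  Q=(np.c_[S+[x,y,.081],np.ones(len(S))]@T.T);u=Q[:,0]/Q[:,2]*p['fx']+p['cx'];v=Q[:,1]/Q[:,2]*p['fy']+p['cy'];print(x,v.min(),u[v.argmin()])
print('tip px',264+297/5-.4,134+308/5-.4)
"
```

```text
[ 0.55353643 -0.15793048  0.078     ] [0.00256576 0.00052139 0.11249505]
0 195.8590583196602 323.0013961217991
0.002 193.4117613375368 323.00167793389863
0 195.8587959315317 321.732406228405
tip px 323.0 195.2
```

```bash
python3 -c "
import cv2
im=cv2.imread('pics/s8.png');cv2.imwrite('pics/s8z.png',cv2.resize(im[100:220,330:450],None,fx=5,fy=5,interpolation=cv2.INTER_CUBIC))"
```

```text
(no output)
```

View pics/s8z.png

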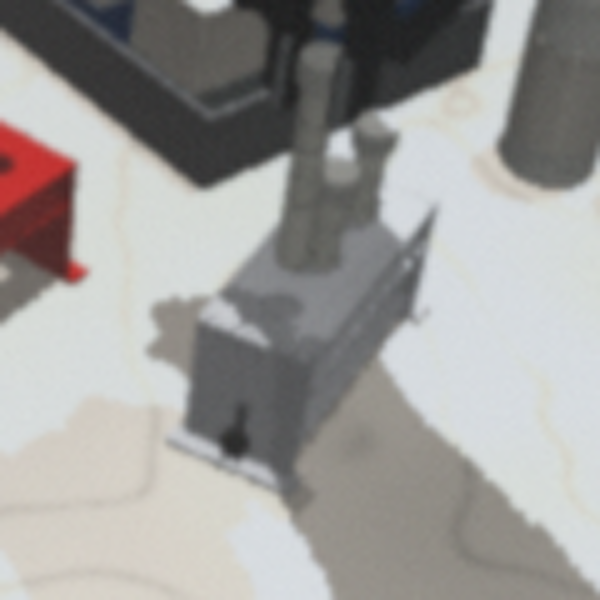

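```bash
python3 -m creep '[[[0.06,0.015,0.2],0],[[0,0,0.3],0],[[0,0,0.2],0],[[0,0,0],0],[[0,0,0],0]]'; python3 ck.py 9
```

```text
clock: 13.6
position: [0.5534, -0.1587, 0.1692]
ee_rot: [0.636, 0.772, -0.0, 0.0]
wrist_force: [0.3, 0.1, 0.2]
width: 0.233
t 13.6 p [ 0.5534 -0.1587  0.1692] q [ 0.6356  0.772  -0.      0.    ] F [0.29 0.12 0.16] T [-0.02  0.03  0.03] w 0.233
t 13.65 p [ 0.5535 -0.1587  0.1694] q [6.356e-01 7.720e-01 0.000e+00 2.000e-04] F [-0.49 -0.37  0.33] T [-0.03  0.03  0.03] w 0.232
323 203 [322.92936684 202.59271251]
```

View pics/w9z.png

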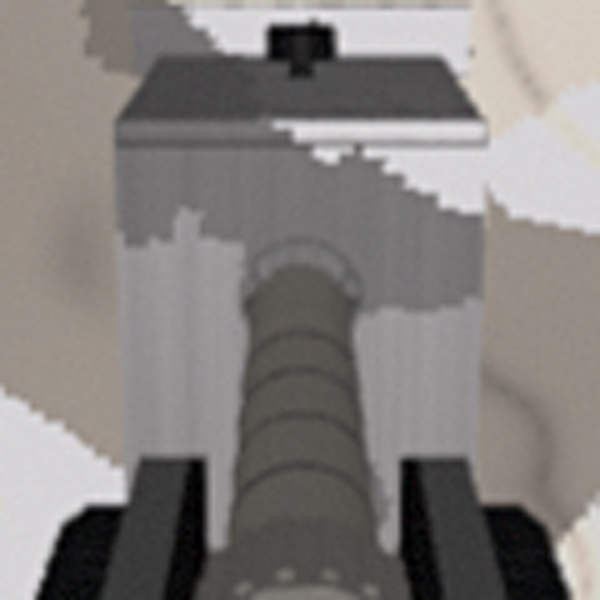

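```bash
python3 -m creep '[[[0.01,0,0.12],0],[[0,0,0.13],0],[[0,0,0.13],0],[[0,0,0.1],0],[[0,0,0],0],[[0,0,0],0]]'; python3 -c "
from h import *
st();viewer.camera('wrist');st()"
```

```text
clock: 14.45
position: [0.5533, -0.1583, 0.1548]
ee_rot: [0.636, 0.772, -0.0, 0.0]
wrist_force: [0.5, -1.0, -0.3]
width: 0.236
t 14.45 p [ 0.5533 -0.1583  0.1548] q [ 6.356e-01  7.721e-01 -0.000e+00  1.000e-04] F [ 0.5  -0.96 -0.27] T [ 0.05  0.01 -0.04] w 0.236
t 14.5 p [ 0.5534 -0.1583  0.1549] q [6.355e-01 7.721e-01 0.000e+00 2.000e-04] F [-0.58 -0.25 -0.73] T [0.04 0.02 0.01] w 0.23
```

```bash
python3 -m creep '[[[0,0,0.06],0],[[0,0,0.06],0],[[0,0,0.06],0],[[0,0,0],0]]'; python3 -c "
from h import *
st();viewer.camera('wrist');st()"
```

```text
clock: 15.0
position: [0.5531, -0.1582, 0.1491]
ee_rot: [0.636, 0.772, -0.0, -0.0]
wrist_force: [0.4, -0.7, -0.2]
width: 0.235
t 15.0 p [ 0.5531 -0.1582  0.1491] q [ 6.355e-01  7.721e-01 -1.000e-04 -2.000e-04] F [ 0.44 -0.71 -0.21] T [-0.01  0.05  0.04] w 0.235
t 15.05 p [ 0.5532 -0.1583  0.1493] q [ 6.356e-01  7.721e-01 -1.000e-04 -1.000e-04] F [ 0.2  -0.18 -0.36] T [-0.03  0.02 -0.03] w 0.232
```

```bash
python3 -m creep '[[[0,0,0.05],0],[[0,0,0.05],0],[[0,0,0],0]]'; python3 -m creep '[[[0,0,0.05],0],[[0,0,0.05],0],[[0,0,0],0]]'
```

```text
clock: 15.42
position: [0.5533, -0.1583, 0.1463]
ee_rot: [0.636, 0.772, -0.0, -0.0]
wrist_force: [0.0, -0.6, -0.3]
width: 0.229
clock: 15.8
position: [0.5533, -0.1583, 0.1433]
ee_rot: [0.636, 0.772, -0.0, 0.0]
wrist_force: [-0.2, -0.9, -0.1]
width: 0.233
```

```bash
python3 -m creep '[[[0,0,0.04],0],[[0,0,0.04],0]]'; python3 -m creep '[[[0,0,0.04],0],[[0,0,0.04],0]]'
```

```text
clock: 16.05
position: [0.5535, -0.1584, 0.1412]
ee_rot: [0.636, 0.772, -0.0, 0.0]
wrist_force: [-0.3, -0.7, 4.1]
width: 0.233
clock: 16.3
position: [0.5534, -0.1584, 0.1386]
ee_rot: [0.636, 0.772, 0.0, 0.0]
wrist_force: [0.0, -0.5, 2.5]
width: 0.237
```

```bash
for i in 1 2 3; do python3 -m creep '[[[0,0,0.06],0],[[0,0,0.06],0]]' | grep -v rot; done
```

```text
clock: 16.55
position: [0.5534, -0.1583, 0.1348]
wrist_force: [0.1, -1.1, 1.2]
width: 0.231
clock: 16.8
position: [0.5534, -0.1583, 0.1313]
wrist_force: [1.0, -0.8, 1.4]
width: 0.231
clock: 17.05
position: [0.5533, -0.1584, 0.1277]
wrist_force: [0.6, -1.5, 1.9]
width: 0.232
```

```bash
python3 -c "
from h import *
yd=np.array([np.cos(np.radians(101)),np.sin(np.radians(101)),0]);c=np.array([.5534,-.158,0])
for c0 in ((235,440),(240,410),(235,455)):
  a,d=ray('side',(330+c0[0]/5-.4,100+c0[1]/5-.4))
  t=((c+yd*.032-a)@yd)/(d@yd);print(a+d*t)
"
```

```text
[ 0.54715543 -0.12661489  0.01542563]
[ 0.5469891  -0.12664722  0.03577002]
[ 0.54596972 -0.12684537  0.00573984]
```

```bash
python3 -m creep '[[[0,0,0.035],0],[[0,0,0.035],0]]' | grep -v rot; python3 -m creep '[[[0,0,0.035],0],[[0,0,0.035],0]]' | grep -v rot
```

```text
clock: 17.3
position: [0.5533, -0.1584, 0.1257]
wrist_force: [1.2, 0.4, 1.2]
width: 0.234
clock: 17.55
position: [0.5533, -0.1584, 0.1236]
wrist_force: [-0.6, 0.5, 1.5]
width: 0.232
```

```bash
python3 -m creep '[[[0,0,0.035],0],[[0,0,0.035],0]]' | grep -v rot; python3 -m creep '[[[0,0,0.035],0],[[0,0,0.035],0]]' | grep -v rot
```

```text
clock: 17.8
position: [0.5533, -0.1583, 0.1214]
wrist_force: [0.0, -0.7, 1.4]
width: 0.232
clock: 18.05
position: [0.5533, -0.1584, 0.1193]
wrist_force: [0.5, -0.1, 1.7]
width: 0.232
```

```bash
python3 -m creep '[[[0,0,0.035],0],[[0,0,0.035],0]]' | grep -v rot; python3 -m creep '[[[0,0,0.035],0],[[0,0,0.035],0]]' | grep -v rot
```

```text
clock: 18.3
position: [0.5533, -0.1583, 0.1172]
wrist_force: [-0.2, -0.2, 1.0]
width: 0.234
clock: 18.55
position: [0.5533, -0.1584, 0.1152]
wrist_force: [-1.4, -1.1, 1.9]
width: 0.237
```

```bash
python3 -m creep '[[[0,0,0.035],0],[[0,0,0.035],0]]' | grep -v rot; python3 ck.py 10
```

```text
clock: 18.8
position: [0.5533, -0.1583, 0.113]
wrist_force: [0.0, -0.6, 3.2]
width: 0.231
t 18.8 p [ 0.5533 -0.1583  0.113 ] q [ 6.356e-01  7.721e-01 -1.000e-04  1.000e-04] F [ 0.04 -0.6   3.17] T [-0.15  0.04 -0.01] w 0.231
t 18.85 p [ 0.5533 -0.1583  0.1129] q [ 6.356e-01  7.721e-01 -1.000e-04 -0.000e+00] F [ 0.75 -1.75  0.33] T [-0.18 -0.13  0.02] w 0.23
323 229 [322.92477688 228.9779067 ]
```

View pics/w10.png

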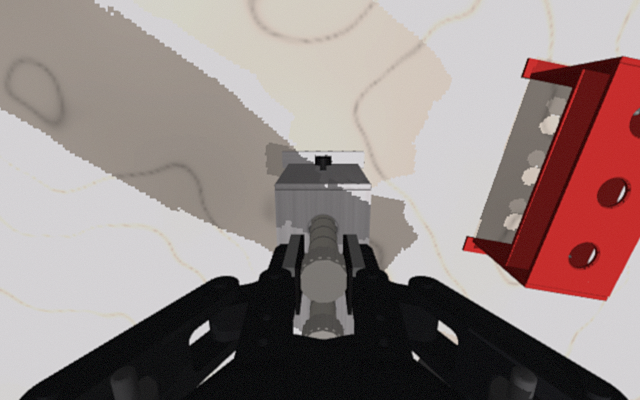

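```bash
python3 -m creep '[[[0,0,0.03],0],[[0,0,0.03],0]]' | grep -v rot; python3 -m creep '[[[0,0,0.03],0]]' | grep -v rot;  python3 -m creep '[[[0,0,0.03],0]]' | grep -v rot
```

```text
clock: 19.15
position: [0.5533, -0.1584, 0.1113]
wrist_force: [0.6, -0.9, 1.8]
width: 0.23
clock: 19.27
position: [0.5533, -0.1583, 0.1104]
wrist_force: [0.8, -0.7, 1.0]
width: 0.23
clock: 19.4
position: [0.5533, -0.1584, 0.1095]
wrist_force: [-0.6, 0.0, 1.1]
width: 0.234
```

```bash
python3 -m creep '[[[0,0,0.03],0]]' | grep -v rot; python3 -m creep '[[[0,0,0.03],0]]' | grep -v rot;  python3 -m creep '[[[0,0,0.03],0]]' | grep -v rot
```

```text
clock: 19.52
position: [0.5533, -0.1584, 0.1085]
wrist_force: [-0.6, -0.1, 1.3]
width: 0.234
clock: 19.65
position: [0.5533, -0.1583, 0.1076]
wrist_force: [-0.2, -0.8, 2.6]
width: 0.229
clock: 19.77
position: [0.5533, -0.1583, 0.1067]
wrist_force: [-0.8, 0.1, 2.7]
width: 0.232
```

```bash
python3 -m creep '[[[0,0,0.03],0]]' | grep -v rot; python3 -m creep '[[[0,0,0.03],0]]' | grep -v rot
```

```text
clock: 19.9
position: [0.5533, -0.1583, 0.1058]
wrist_force: [-1.1, -0.5, 2.8]
width: 0.232
clock: 20.02
position: [0.5533, -0.1583, 0.1049]
wrist_force: [-0.4, -2.0, 1.3]
width: 0.228
```

```bash
python3 -m creep '[[[0,0,0.03],0]]' | grep -v rot; python3 -m creep '[[[0,0,0.03],0]]' | grep -v rot
```

```text
clock: 20.15
position: [0.5533, -0.1583, 0.104]
wrist_force: [-0.5, -0.8, 1.2]
width: 0.232
clock: 20.27
position: [0.5533, -0.1583, 0.1031]
wrist_force: [-0.4, -0.2, 1.9]
width: 0.232
```

```bash
python3 -m creep '[[[0,0,0.03],0]]' | grep -v rot; python3 -m creep '[[[0,0,0.03],0]]' | grep -v rot
```

```text
clock: 20.4
position: [0.5533, -0.1583, 0.1023]
wrist_force: [-1.5, -0.4, 4.2]
width: 0.234
clock: 20.52
position: [0.5535, -0.1585, 0.102]
wrist_force: [-2.6, 0.1, 8.9]
width: 0.232
```

```bash
python3 -m creep '[[[0,0,0],0],[[0,0,0],0]]'; python3 -c "
from h import *
st();viewer.camera('wrist');st();viewer.camera('wrist');st()"
```

```text
clock: 20.78
position: [0.5535, -0.1585, 0.102]
ee_rot: [0.636, 0.772, 0.0, 0.0]
wrist_force: [-1.0, -0.9, 4.7]
width: 0.235
t 20.77 p [ 0.5535 -0.1585  0.102 ] q [6.356e-01 7.720e-01 0.000e+00 5.000e-04] F [-1.   -0.86  4.72] T [-0.22  0.25 -0.04] w 0.235
t 20.82 p [ 0.5535 -0.1585  0.102 ] q [6.356e-01 7.720e-01 0.000e+00 5.000e-04] F [-1.01 -1.2   5.  ] T [-0.13  0.3   0.03] w 0.236
t 20.88 p [ 0.5535 -0.1585  0.102 ] q [6.356e-01 7.720e-01 0.000e+00 5.000e-04] F [-1.15 -1.33  5.03] T [-0.2   0.29 -0.  ] w 0.234
```

```bash
python3 -m creep '[[[0,0,0.008],0]]'| grep -v rot; python3 -m creep '[[[0,0,0],0],[[0,0,0],0]]'| grep -v rot
```

```text
clock: 21.0
position: [0.5535, -0.1585, 0.1019]
wrist_force: [-1.1, 0.5, 8.9]
width: 0.233
clock: 21.25
position: [0.5536, -0.1585, 0.102]
wrist_force: [-0.5, -1.2, 5.8]
width: 0.233
```

```bash
python3 -m creep '[[[0,0,0],0],[[0,0,0],0],[[0,0,0],0],[[0,0,0],0]]' 0.3; python3 ck.py 11;  python3 -c "
import cv2
im=cv2.imread('pics/s11.png');cv2.imwrite('pics/s11z.png',cv2.resize(im[100:220,330:450],None,fx=5,fy=5,interpolation=cv2.INTER_CUBIC))"
```

```text
clock: 21.75
position: [0.5532, -0.1582, 0.1009]
ee_rot: [0.636, 0.772, -0.0, -0.0]
wrist_force: [-0.7, -0.6, -0.1]
width: 0.698
t 21.75 p [ 0.5532 -0.1582  0.1009] q [ 6.355e-01  7.721e-01 -0.000e+00 -2.000e-04] F [-0.66 -0.56 -0.06] T [0.01 0.   0.02] w 0.698
t 21.8 p [ 0.5533 -0.1583  0.101 ] q [ 6.355e-01  7.721e-01 -0.000e+00 -1.000e-04] F [-0.02 -0.04  0.28] T [-0.05 -0.07  0.  ] w 0.702
323 237 [323.03348559 236.88080174]
```

View pics/w11.png

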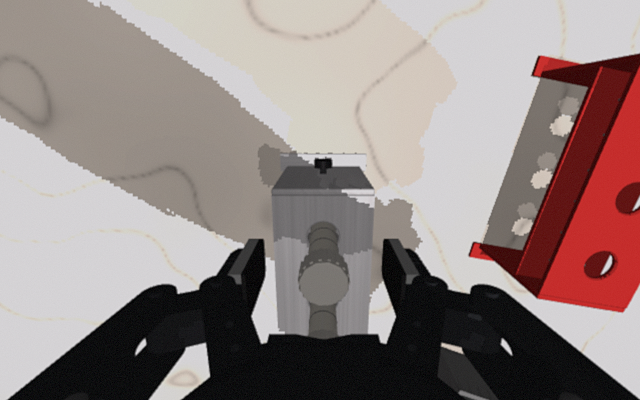

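View pics/s11z.png

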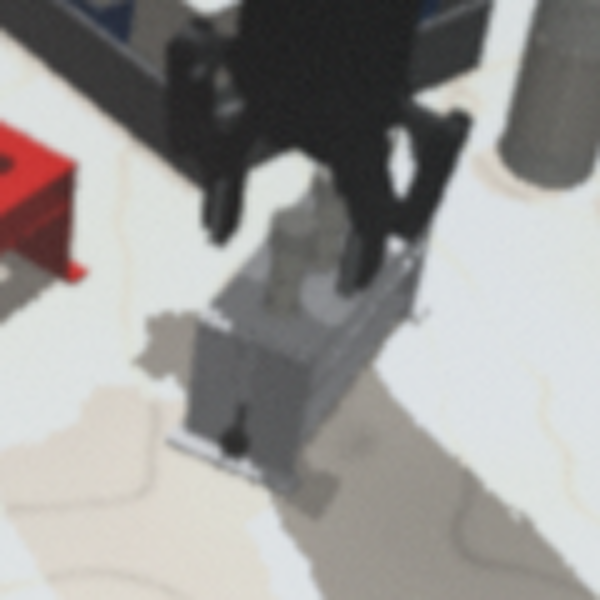

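```bash
python3 -m creep '[[[0,0,-0.3],0],[[0,0,-0.7],0],[[0,0,-0.7],0],[[0,0,-0.3],0],[[0,0,0],0]]' | grep -v rot; python3 -m creep '[[[0,0,0],0],[[0,0,0],0],[[0,0,0],0],[[0,0,0],0],[[0,0,0],0]]' 1; python3 ck.py 12
```

```text
clock: 22.48
position: [0.5538, -0.1585, 0.1619]
wrist_force: [-0.2, 0.5, -0.5]
width: 0.702
clock: 23.1
position: [0.5533, -0.1583, 0.161]
ee_rot: [0.636, 0.772, -0.0, -0.0]
wrist_force: [-0.0, 0.0, -0.6]
width: 0.002
t 23.1 p [ 0.5533 -0.1583  0.161 ] q [ 6.355e-01  7.721e-01 -1.000e-04 -1.000e-04] F [-0.03  0.02 -0.6 ] T [ 0.04 -0.    0.02] w 0.002
t 23.15 p [ 0.5533 -0.1583  0.1611] q [ 0.6356  0.772  -0.     -0.    ] F [-0.05  0.38 -0.07] T [ 0.03 -0.03 -0.01] w -0.003
323 206 [322.9918892  206.07122598]
```

View pics/w12.png

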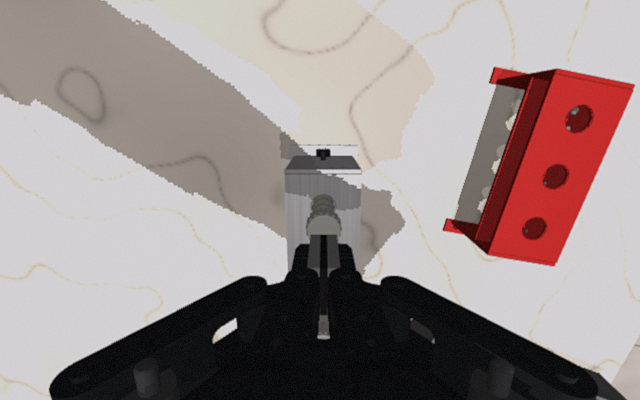

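```bash
python3 -m creep '[[[0,0,0.3],0],[[0,0,0.3],0],[[0,0,0.2],0],[[0,0,0.05],0],[[0,0,0],0]]' | grep -v rot
```

```text
clock: 23.82
position: [0.5533, -0.1583, 0.1355]
wrist_force: [0.8, 0.1, 0.1]
width: -0.003
```

```bash
python3 -m creep '[[[0,0,0.04],0],[[0,0,0],0]]' | grep -v rot; python3 -m creep '[[[0,0,0.03],0]]' | grep -v rot;python3 -m creep '[[[0,0,0.02],0]]' | grep -v rot
```

```text
clock: 24.08
position: [0.5534, -0.1584, 0.1346]
wrist_force: [-0.4, -0.0, -0.3]
width: 0.0
clock: 24.2
position: [0.5535, -0.1584, 0.1338]
wrist_force: [-0.3, 0.4, 1.1]
width: 0.002
clock: 24.32
position: [0.5533, -0.1583, 0.1329]
wrist_force: [0.5, -0.0, 0.0]
width: 0.002
```

```bash
python3 -m creep '[[[0,0,0.025],0]]' | grep -v rot; python3 -m creep '[[[0,0,0.02],0]]' | grep -v rot;python3 -m creep '[[[0,0,0.02],0]]' | grep -v rot
```

```text
clock: 24.45
position: [0.5533, -0.1583, 0.1322]
wrist_force: [-0.3, 0.7, 0.0]
width: 0.001
clock: 24.58
position: [0.5533, -0.1583, 0.1315]
wrist_force: [-0.2, 1.4, 0.4]
width: -0.003
clock: 24.7
position: [0.5533, -0.1583, 0.131]
wrist_force: [-0.4, 0.4, 0.6]
width: -0.003
```

```bash
python3 -m creep '[[[0,0,0.015],0]]' | grep -v rot; python3 -m creep '[[[0,0,0.015],0]]' | grep -v rot
```

```text
clock: 24.82
position: [0.5533, -0.1583, 0.1305]
wrist_force: [-0.8, 0.9, 1.3]
width: -0.002
clock: 24.95
position: [0.5535, -0.1584, 0.1304]
wrist_force: [0.1, -0.8, 1.5]
width: -0.0
```

```bash
python3 -m creep '[[[0,0,0.015],0]]' | grep -v rot; python3 -m creep '[[[0,0,0.015],0]]' | grep -v rot
```

```text
clock: 25.08
position: [0.5536, -0.1585, 0.1303]
wrist_force: [-0.7, 1.3, 5.7]
width: 0.003
clock: 25.2
position: [0.5539, -0.1586, 0.1301]
wrist_force: [-1.3, -0.2, 7.8]
width: 0.002
```

```bash
python3 -m creep '[[[0,0,0],0]]' | grep -v rot; python3 -m creep '[[[0,0,-0.1],0],[[0,0,-0.4],0],[[0,0,-0.9],0],[[0,0,-0.9],0],[[0,0,-0.9],0],[[0,0,-0.5],0],[[0.6,0,0],0],[[0.6,0,0],0],[[0,0,0],0],[[0,0,0],0]]'; python3 ck.py 13; python3 -c "
import cv2
im=cv2.imread('pics/s13.png');cv2.imwrite('pics/s13z.png',cv2.resize(im[100:300,220:440],None,fx=3,fy=3,interpolation=cv2.INTER_CUBIC))"
```

```text
clock: 25.32
position: [0.5538, -0.1586, 0.1301]
wrist_force: [-0.6, 0.0, 5.0]
width: -0.002
clock: 26.58
position: [0.5461, -0.1225, 0.2396]
ee_rot: [0.635, 0.772, -0.0, -0.0]
wrist_force: [0.8, -0.8, -0.4]
width: 0.003
t 26.57 p [ 0.5461 -0.1225  0.2396] q [ 6.352e-01  7.724e-01 -3.000e-04 -3.000e-04] F [ 0.77 -0.75 -0.42] T [0.02 0.02 0.05] w 0.003
t 26.62 p [ 0.5463 -0.1228  0.2397] q [ 6.354e-01  7.722e-01 -2.000e-04 -2.000e-04] F [ 0.11 -0.55  0.42] T [-0.02 -0.06 -0.04] w -0.001
323 216 [323.23731731 216.03252339]
```

View pics/w13z.png

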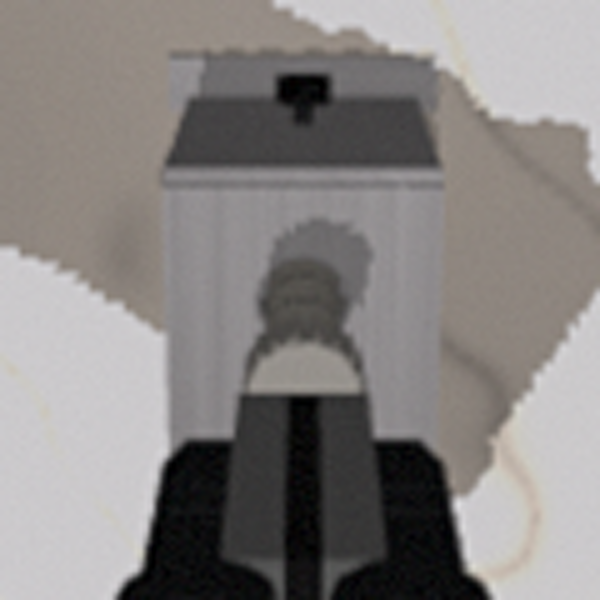

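View pics/s13z.png

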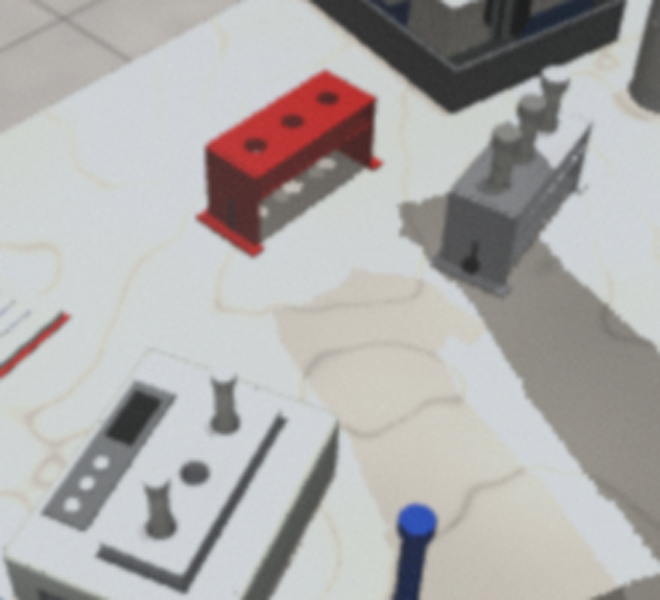

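The tube stands upright in the free place. The two slim tubes are still in the heater, the middle bore is empty, and the robot is clear of everything.

```bash
python3 -c "
from h import *
print(bot.hand_in());st()"
```

```text
the job is handed in; nothing more can be done
None
the job is handed in; nothing more can be done
```

The wide tube is in the free place of the three-tier rack, standing upright and fully home. I let go of it there and handed the job in at about 26.6 s.

- **Loading:** I took the tube from the heater's middle bore and lowered it through the top plate. The readings I took showed about 4 N as it spread the spring fingers and 1–3 N as it slid down. The stop in the lowest plate held it with its lower end about 13 mm above the bench.
- **Contact force:** the highest reading was 8.9 N, against the 15 N limit. I read the force only at the end of each move, so a brief peak in between could have been higher.
- **Fully home:** with the shut fingers I pressed on the cap after letting go. They met it at 130.3 mm (130 mm expected), and it held firm at up to 7.8 N.
- **Last pictures:** the tube is upright in line with the other two in the rack, the two slim tubes are still in the heater, and the robot is touching nothing.
- **Disagreement:** measured from two wrist views, the heights of the cap and the rack's top plate came out about 3 mm below the stated sizes. I used the stated heights, and the later contacts agreed with them. The place's position also varied by 1–2 mm between views, so I corrected it just before lowering.

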